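# Find the socket that fits the hub nut

### The arm

A 6-joint arm with a two-finger parallel gripper is mounted at the origin on the work surface. World frame = base frame: x ahead of the robot, y to its left, z up, the work surface at z = 0. Lengths are in m, angles in degrees, forces in N, time in s.
With the tool pointing down it reaches from about 0.4 to 0.825 m from the base axis. Payload 7 kg.
Tool frame: the origin (TCP) lies midway between the tips of the shut fingers; the grasp point (between the pads) lies 19 mm behind it; z points along the fingers, y is the line along which they close (so a half turn about z gives the same grasp; the last joint's range is limited). The gripper opens to 88 mm and grips with 3 to 60 N. Pads are 19 mm wide; open, the fingers measure 130 mm over their backs; the gripper's body (78 mm by 193 mm) begins 47 mm behind the grasp point.
Start: joints at [82.111, 20.546, 0.682, 0, -70.136, -16.507], TCP at [0.279, 0.615, 0.197] pointing down, gripper open.
Joint ranges: [-176.03, 176.03], [-82.01, 121.73], [-58.28, 71.71], [-173.87, 95.51], [-174.79, -0.11], [-173.66, 173.66]. Speed limits (degrees/s): [136.94, 136.94, 172.46, 180, 180, 180].

### API

Orientations are given as a 3x3 rotation matrix whose columns are the frame's x, y, z axes.
In Python, from rig import robot gives the robot as it stands. Calls block until the motion is done:
- robot.goto(position, orientation): joint-space move of the TCP to a pose.
- robot.servo_line(position, ori=None, speed=0.15): straight line of the TCP; ori=None keeps the orientation; speed is the mean speed in m/s.
- robot.movej(angles): joint-space move.
- robot.move_gripper(opening): opening from 0.0 (shut) to 1.0 (fully open); the grip force is fixed at half the most; returns when the fingers have stopped.
- robot.dwell(seconds).
- robot.ik(position, orientation): joint angles nearest the present ones, or None.
- robot.grab_frame(name): name is "side" or "top"; returns (picture, depth): 420x560x3 uint8, red, green, blue; 420x560 float32, m along the optical axis (not along the pixel's ray), 0 where there is no reading.
- robot.camera_info(name): a dict with "vfov" (degrees; the focal length in pixels is half the picture's height over the tangent of half this angle, whatever the lens; pixels are square), "cx", "cy" (the principal point, pixels), "k1" (the pictures are not rectified: a ray, as slopes to the right and down, at radius r is drawn at 1 + k1 r^2 times it, then the intrinsics apply), "view" (4x4, takes a point from world to camera coordinates). Camera axes: x right, y down, z forward; pixel columns grow to the right and rows downward; lengths in m; the calibration is good to about 2 mm. A picture is of the moment at which its call begins. camera_info takes no time and is no camera call.
A pose or a line that the arm cannot do raises robot.Unreachable and nothing moves.
- robot.job_done(): hands the job in; it is judged then, once.
Readings, each from a call of its own:
- robot.read_t(): time.
- robot.read_qpos(): joint angles.
- robot.read_qvel(): joint speeds.
- robot.read_effort(): joint torques, N m.
- robot.read_position(): TCP position.
- robot.read_tcp_rot(): TCP orientation.
- robot.read_force(): force on the tool from outside, world axes, zero at the start.
- robot.read_ft_torque(): the same for the moment, N m.
- robot.read_grip_width(): opening from 0.0 (shut) to 1.0 (fully open).
- robot.read_finger_force(): force on a finger pad.
Only numpy, scipy, OpenCV 4.12 (cv2) and the standard library are available. Lean on these libraries where they do the work, as an engineer would, in place of code of your own. Each camera call takes 0.05 s, during which the arm holds its last target. There are 200 camera calls.

### The job

Find which of the three sockets in the tray fits the recessed hex nut of the hub in the bench clamp, trying them on the nut if need be, and put that socket squarely and fully home over the nut. Finish while still holding it there in the gripper, with the other two sockets standing upright in the tray; do not knock about anything else on the bench.

Things in the scene. Friction and masses are not known exactly. Their poses are not given: they have to be found in the camera images.
- seat (a point): centre of the floor of the recess (22 mm deep) in the hub held by the clamp, 22 mm above the table, under the nut; z up, x and y as the clamp's. The right socket's rim comes down to this point within 1 mm; a too small one stops 12 mm higher, on the nut; a too large one 22 mm higher, on the hub's top
- nut_top (a point): centre of the top of the hex nut in that recess, 12 mm above its floor; the nut is fixed and does not turn. Two of its flats face this point's y (same every 60 deg; 10 deg off still goes on). It is 19, 24 or 30 mm across flats: which one is in the clamp changes from run to run and no reading tells it
- hub_top (a point): centre of the hub's top face, 44 mm above the table: a round aluminium hub, 84 mm across, fixed in the clamp. Its open recess is round, 32.5, 39.5 or 46.5 mm across for the 19, 24 or 30 mm nut, so a socket too large for the nut does not enter it
- clamp: blue bench clamp, fixed; base plate 110 x 200 x 8 mm, origin under its centre, jaws along its y, 34 mm high, screw with T-bar to 110 mm on its +y side. It holds the hub to work on. Two spare hubs of the other sizes, also fixed and 44 mm high, stand 160 mm beyond it (+x) and 60 mm to either side: not part of the job
- tray: grey steel socket tray, bolted down, 90 x 245 x 18 mm, open on top, origin under its centre, floor 5 mm above the table; two thin dividers make three compartments in a row along its y, centred at y = -80, 0 and +80 mm, each about 80 x 75 mm inside
- socket_small: the smallest steel socket, bore down, upright in any compartment of the tray. Origin: centre of the lower rim, z up. Lower 34 mm round, 29 mm across; from 34 to 75 mm a dark square drive adapter, 22 mm wide, faces to its x and y: grip there, about 56 mm up. Hex bore 21 mm across flats, 18 mm deep, two flats facing its y (same every 60 deg), for a 19 mm nut. 160 g, +-30%
- socket_medium: the middle-sized steel socket, bore down, upright in any compartment of the tray. Origin: centre of the lower rim, z up. Lower 34 mm round, 36 mm across; from 34 to 75 mm a dark square drive adapter, 22 mm wide, faces to its x and y: grip there, about 56 mm up. Hex bore 26 mm across flats, 18 mm deep, two flats facing its y (same every 60 deg), for a 24 mm nut. 220 g, +-30%
- socket_large: the largest steel socket, bore down, upright in any compartment of the tray. Origin: centre of the lower rim, z up. Lower 34 mm round, 43 mm across; from 34 to 75 mm a dark square drive adapter, 22 mm wide, faces to its x and y: grip there, about 56 mm up. Hex bore 32 mm across flats, 18 mm deep, two flats facing its y (same every 60 deg), for a 30 mm nut. 300 g, +-30%
- wrench: bystander: open-ended steel wrench lying flat, 140 mm long along its x, 8 mm high, origin under its centre, on the robot's side of the clamp
- washer: bystander: steel washer, 26 mm across, 4 mm high, flat on the table by the clamp
- screwdriver: bystander: screwdriver with yellow handle, 200 mm long along its x, 26 mm high, lying beyond the tray
- bottle_a: bystander: standing red bottle, 32 mm across, 110 mm high, beyond the tray; origin under its centre
- bottle_b: bystander: a second such bottle, beside the first
- spool: bystander: standing white spool, 68 mm across, 60 mm high, beyond the tray
- tape: bystander: roll of black tape, 50 mm across, 19 mm high, flat on the table nearest the robot
Not all that is in view belongs to the job. What is shaped like the socket_large but green is not meant. What is shaped like the socket_medium but purple is not meant.

How it is judged:
By the outcome, as a careful person would: the job done as asked, in the order asked, and still so for the second after the job is handed in, while the arm keeps its last pose, push and grip.
It also fails if it takes over 66 s, if anything falls off the work surface, if the arm or the gripper's body presses on something with over 40 N, if the wrist force passes 120 N, or if a joint passes its speed limit or range.

## Working session

There is one attempt and no reset: what is moved stays moved. The work goes in short steps, each a Python script; the robot and the scene stay as the last script left them, time stands still between calls to the robot, and variables do not carry over. Pictures are saved under pics/ and viewed, at most 10 in all, crops included, and the job is handed in when it is done.

```bash
ls; mkdir -p pics; python3 - <<'E'
from rig import robot
import cv2, numpy as np
for n in("top","side"):
    im,d=robot.grab_frame(n); i=robot.camera_info(n)
    cv2.imwrite(f"pics/{n}0.png",im[...,::-1]); np.savez(f"{n}0.npz",im=im,d=d)
    print(n,i["vfov"],i["cx"],i["cy"],i["k1"]);print(np.round(i["view"],4).tolist())
    print((d>0).mean())
print(robot.read_t())
E
```

```text
pics
top 47.205673879466744 276.79851282121905 206.84365002355733 -0.04441394314761898
[[0.0841, -0.9964, 0.0038, 0.0125], [-0.975, -0.0831, -0.2062, 0.5865], [0.2058, 0.0137, -0.9785, 1.1892], [0.0, 0.0, 0.0, 1.0]]
0.9959013605442177
side 50.26639014280801 293.06079006375046 206.89338042522354 0.042655383318291426
[[0.7778, -0.6285, -0.0057, -0.4193], [-0.4024, -0.491, -0.7726, 0.2912], [0.4828, 0.6032, -0.6348, 0.7823], [0.0, 0.0, 0.0, 1.0]]
0.9960586734693877
0.1
```

View pics/top0.png

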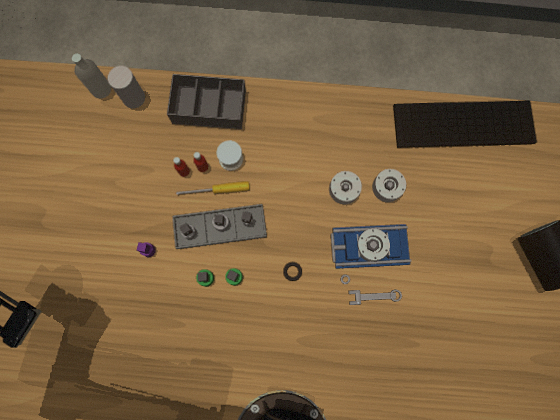

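View pics/side0.png

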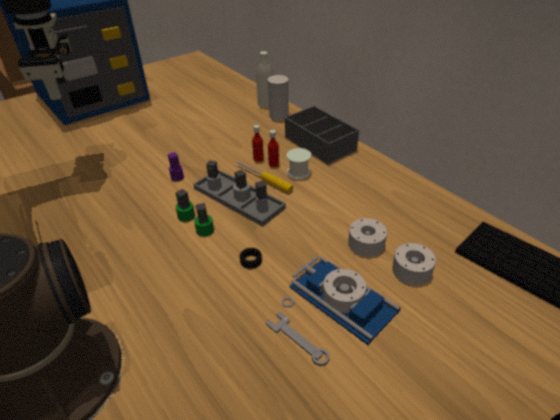

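The top view shows the tray at (220,227) with sockets at (187,229), (220,221) and (248,217). The clamp hub is at (374,245) and the spare hubs are at (346,187) and (390,184). Possible mix-ups are the green decoys at (205,278) and (234,276) and the purple one at (146,249). All three are outside the tray, so I'm choosing the grey ones inside it. Next is a close crop to check.

```bash
cat > h.py <<'E'
import numpy as np, cv2
from rig import robot
def K(n):
    i=robot.camera_info(n); f=210/np.tan(np.radians(i["vfov"]/2)); return f,i["cx"],i["cy"],i["k1"],np.array(i["view"])
def ray(n,uv):
    f,cx,cy,k,V=K(n); p=(np.atleast_2d(uv).astype(float)-[cx,cy])/f; s=p.copy()
    for _ in range(20): s=p/(1+k*(s**2).sum(1,keepdims=True))
    d=np.c_[s,np.ones(len(s))]@V[:3,:3]; return -V[:3,:3].T@V[:3,3],d   # d per unit optical depth
def plane(n,uv,z):
    o,d=ray(n,uv); return o+d*((z-o[2])/d[:,2])[:,None]
def cloud(n,depth):
    v,u=np.mgrid[:420,:560]; o,d=ray(n,np.c_[u.ravel(),v.ravel()])
    return (o+d*depth.reshape(-1,1)).reshape(420,560,3)
def proj(n,P):
    f,cx,cy,k,V=K(n); c=np.atleast_2d(P)@V[:3,:3].T+V[:3,3]; s=c[:,:2]/c[:,2:]
    return s*(1+k*(s**2).sum(1,keepdims=True))*f+[cx,cy]
def cross(a,b):  # two rays -> point, gap
    (o1,d1),(o2,d2)=ray("top",a),ray("side",b); d1=d1[0];d2=d2[0]
    t=np.linalg.lstsq(np.c_[d1,-d2],o2-o1,rcond=None)[0]; p,q=o1+t[0]*d1,o2+t[1]*d2
    return (p+q)/2,np.linalg.norm(p-q)
E
python3 - <<'E'
from h import *
def crop(n,u0,v0,w,h,s):
    im=np.load(n+"0.npz")["im"][v0:v0+h,u0:u0+w,::-1]; return cv2.resize(im,(w*s,h*s),interpolation=cv2.INTER_CUBIC)
a=np.hstack([crop("top",168,198,104,56,4),crop("top",325,165,96,56,4)])
b=np.hstack([crop("top",325,220,96,56,4),crop("side",190,155,104,70,4)[:224]])
c=np.hstack([b[:, :384],b[:,384:]]);
cv2.imwrite("pics/crop1.png",np.vstack([a,c]))
# depth cloud stats
for n in("top","side"):
    z=np.load(n+"0.npz"); P=cloud(n,z["d"]); np.save(n+"_P.npy",P)
P=np.load("top_P.npy")
for nm,uv in dict(s1=(187,229),s2=(220,221),s3=(248,217),hub=(374,245),h1=(346,187),h2=(390,184)).items():
    print(nm,P[uv[1],uv[0]].round(3))
# blue clamp
for n in("top","side"):
    z=np.load(n+"0.npz"); im=z["im"]; P=np.load(n+"_P.npy"); hsv=cv2.cvtColor(im,cv2.COLOR_RGB2HSV)
    m=(cv2.inRange(hsv,(95,100,40),(125,255,255))>0)&(P[...,2]<.06)&(P[...,2]>0.0)&(np.linalg.norm(P[...,:2]-[.55,-.2],axis=2)<.25)
    m&=(P[...,2]<.02)
    r=cv2.minAreaRect(P[m][:,:2].astype(np.float32)*1000);print(n,m.sum(),r,np.median(P[m][:,2]))
E
```

```text
s1 [0.503 0.284 0.08 ]
s2 [0.531 0.203 0.079]
s3 [0.547 0.133 0.08 ]
hub [ 0.509 -0.2    0.035]
h1 [ 0.658 -0.118  0.037]
h2 [ 0.677 -0.236  0.037]
top 772 ((509.75885009765625, -197.107666015625), (107.76673889160156, 197.85562133789062), 7.70637845993042) 0.008341250622580065
side 1146 ((502.5668029785156, -200.42819213867188), (99.10225677490234, 198.42652893066406), 7.79688024520874) 0.006444172934930603
```

View pics/crop1.png

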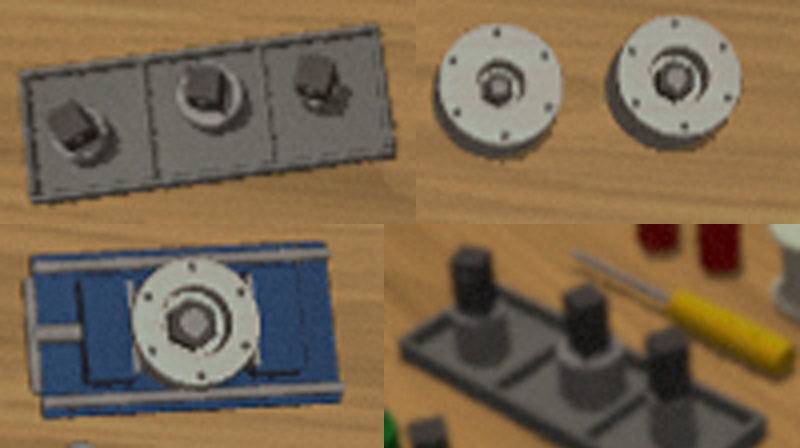

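The clamp's nut and recess are visibly the largest of the three hubs, so the large socket is needed. The middle one, at (220,221), looks widest. Next I'll measure the sockets, the hub and the yaws in both views.

```bash
python3 - <<'E'
from h import *
S=dict(s1=(.503,.284),s2=(.531,.203),s3=(.547,.133))
for n in("top","side"):
    z=np.load(n+"0.npz"); im=z["im"].astype(int); P=np.load(n+"_P.npy"); Z=P[...,2]
    for k,c in S.items():
        near=np.linalg.norm(P[...,:2]-c,axis=2)<.035
        m=near&(Z>.074)&(Z<.088)
        r=cv2.minAreaRect(P[m][:,:2].astype(np.float32)*1000)
        b=near&(Z>.012)&(Z<.044); g=near&(Z>.034)&(Z<.044)
        q=P[b][:,:2]; r2=cv2.minAreaRect(q.astype(np.float32)*1000)
        print(n,k,m.sum(),np.round(r[0],1),np.round(r[1],1),round(r[2],1),'ztop',P[m][:,2].mean().round(4),'body',b.sum(),np.round(cv2.minEnclosingCircle(q.astype(np.float32)*1000),1) if 0 else cv2.minEnclosingCircle(q.astype(np.float32)*1000))
    # hub tops
    for k,c in dict(hub=(.509,-.2),h1=(.658,-.118),h2=(.677,-.236)).items():
        near=np.linalg.norm(P[...,:2]-c,axis=2)<.07
        m=(near&(Z>.039)&(Z<.05)).astype(np.uint8)
        cs=max(cv2.findContours(m,cv2.RETR_EXTERNAL,cv2.CHAIN_APPROX_NONE)[0],key=len)[:,0]
        W=plane(n,cs,.044)[:,:2]*1000
        e=cv2.fitEllipse(W.astype(np.float32))
        hole=near&(Z<.0385)&(np.linalg.norm(P[...,:2]-np.array(e[0])/1000,axis=2)<.027)
        print(n,k,np.round(e[0],1),np.round(e[1],1),'z',np.median(P[m>0][:,2]).round(4),'hole px',hole.sum(),'equivD', round(2*np.sqrt(m.sum()/np.pi),1))
    t=(np.linalg.norm(P[...,:2]-[.527,.207],axis=2)<.17)&(Z>.0095)&(Z<.022)
    t=cv2.morphologyEx(t.astype(np.uint8),cv2.MORPH_OPEN,np.ones((2,2)))>0
    if n=="top": t&=np.arange(420)[:,None]<255
    rt=cv2.minAreaRect(P[t][:,:2].astype(np.float32)*1000); print(n,'tray',rt)
E
```

```text
top s1 78 [505.1 292.4] [23.2 21.6] 37.3 ztop 0.0801 body 115 ((498.7027587890625, 278.0455322265625), 32.30913543701172)
top s2 80 [536.8 209.1] [23.4 21. ] 3.0 ztop 0.0801 body 154 ((532.5699462890625, 199.18850708007812), 31.386661529541016)
top s3 77 [549.8 138.4] [21.2 23.3] 79.5 ztop 0.0804 body 44 ((537.6337890625, 132.92303466796875), 27.91201400756836)
top hub [ 510.4 -196.8] [81.2 82.5] z 0.0441 hole px 224 equivD 27.2
top h1 [ 660.7 -115.4] [81.6 81.9] z 0.0443 hole px 104 equivD 28.4
top h2 [ 676.7 -234.4] [80.8 83.1] z 0.0445 hole px 151 equivD 27.2
top tray ((515.067138671875, 167.62490844726562), (384.70947265625, 234.7235870361328), 64.36993408203125)
side s1 59 [502.8 288.8] [25.  21.8] 38.4 ztop 0.0783 body 164 ((496.7168273925781, 271.28857421875), 29.83463478088379)
side s2 61 [536.3 205.3] [22.7 22.1] 4.8 ztop 0.0784 body 229 ((532.120361328125, 196.542236328125), 29.16635513305664)
side s3 65 [548.9 136.1] [26.9 22.4] 81.3 ztop 0.0786 body 124 ((545.4152221679688, 133.345947265625), 15.383331298828125)
side hub [ 506.3 -200.9] [80.7 84.8] z 0.042 hole px 306 equivD 32.2
side h1 [ 657.1 -120.3] [80.7 84.1] z 0.043 hole px 97 equivD 29.1
side h2 [ 670.8 -239.1] [81.1 81.7] z 0.0417 hole px 183 equivD 30.5
side tray ((292.9811706542969, -84.60955810546875), (1076.3597412109375, 283.1459045410156), 51.14122772216797)
```

```bash
cat >> h.py <<'E'
def R(yaw):  # tool down, closing line (y) at this yaw in deg
    a=np.radians(yaw); y=np.array([np.cos(a),np.sin(a),0]); z=np.array([0,0,-1.]); return np.c_[np.cross(y,z),y,z]
E
python3 - <<'E'
from h import *
for y in(4,184): print(y,robot.ik([.5366,.2072,.18],R(y)),robot.ik([.5084,-.199,.18],R(y)))
q=robot.read_qpos()
best=min((4,184),key=lambda y: abs(robot.ik([.5084,-.199,.18],R(y))[5]))
print(best)
p=np.array([.5366,.2072,.18])
robot.move_gripper(.6)
robot.goto(p,R(best)); p[2]=.043
robot.servo_line(p,speed=.12); robot.move_gripper(0)
print(robot.read_grip_width()*88,robot.read_finger_force(),robot.read_force(),robot.read_position())
p[2]=.13; robot.servo_line(p,speed=.1)
print(robot.read_grip_width()*88,robot.read_finger_force(),robot.read_force(),robot.read_ft_torque(),robot.read_t())
im,d=robot.grab_frame("side");np.savez("side1.npz",im=im,d=d)
im2,d=robot.grab_frame("top");np.savez("top1.npz",im=im2,d=d)
a=cv2.resize(im[100:240,170:330,::-1],None,fx=4,fy=4);cv2.imwrite("pics/g1.png",a)
E
```

```text
4 [ 40.59107936  11.90572132 -13.66723816   0.         -64.42704052
 143.40892064] None
184 [ 40.59107936  11.90572132 -13.66723816   0.         -64.42704052
 -36.59107936] [ -0.8092174    9.13932111 -17.16259567   0.         -63.69808322
   4.8092174 ]Traceback (most recent call last):
  File "<stdin>", line 4, in <module>
  File "<stdin>", line 4, in <lambda>
TypeError: 'NoneType' object is not subscriptable
```

```bash
python3 - <<'E'
from h import *
p=np.array([.5366,.2072,.18])
robot.move_gripper(.6)
robot.goto(p,R(184)); p[2]=.043
robot.servo_line(p,speed=.12); robot.move_gripper(0)
print(robot.read_grip_width()*88,robot.read_finger_force(),robot.read_force(),robot.read_position())
p[2]=.13; robot.servo_line(p,speed=.1)
print(robot.read_grip_width()*88,robot.read_finger_force(),robot.read_force(),robot.read_ft_torque(),robot.read_t())
im,d=robot.grab_frame("side");np.savez("side1.npz",im=im,d=d)
im2,d=robot.grab_frame("top");np.savez("top1.npz",im=im2,d=d)
a=cv2.resize(im[100:240,170:330,::-1],None,fx=4,fy=4);cv2.imwrite("pics/g1.png",a)
E
```

```text
21.762539132671638 29.261549413204193 [-0.28383684 -0.39594258  2.54430625] [0.53658219 0.20710821 0.04311941]
21.757961954157416 29.264242351055145 [ 0.60414891  0.26346411 -3.01137108] [ 0.01799508 -0.00481481 -0.02241027] 5.5667
```

View pics/g1.png

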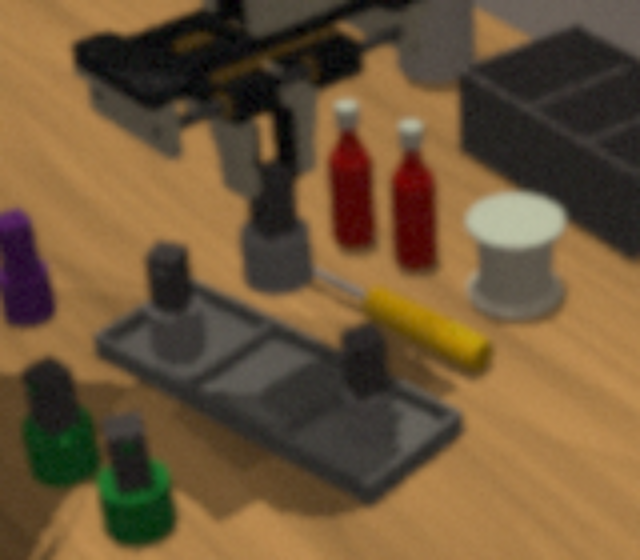

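The socket is held upright, and its 3 N weight fits the 300 g large one. Next I'll move it over the hub and use the held socket, whose x is known, to correct the side camera's bias.

```bash
python3 - <<'E'
from h import *
from scipy.optimize import least_squares
p=np.array([.5084,-.1990,.125])
robot.servo_line([.5366,.2072,.16],speed=.15)
robot.goto([*p[:2],.16],R(187.7)); robot.servo_line(p,speed=.1)
robot.dwell(.2)
im,d=robot.grab_frame("side");np.savez("side2.npz",im=im,d=d)
P=cloud("side",d)
t=robot.read_position(); print(t,robot.read_force())
def cyl(P,c,z0,z1,r,R0):
    m=(np.linalg.norm(P[...,:2]-c,axis=2)<R0)&(P[...,2]>z0)&(P[...,2]<z1); q=P[m][:,:2]
    s=least_squares(lambda x:np.hypot(*(q-x).T)-r,c,loss="soft_l1",f_scale=.001); return m.sum(),s.x.round(4),np.sqrt(np.mean(s.fun**2)).round(4)
print("socket held",cyl(P,t[:2],t[2]-.033,t[2]-.010,.0215,.032))
print("hub",cyl(np.load("side_P.npy"),[.5063,-.2009],.012,.036,.042,.055))
P1=cloud("side",np.load("side1.npz")["d"]); print("socket lifted",cyl(P1,[.5366,.2072],.097,.12,.0215,.032))
P0=np.load("side_P.npy"); print("socket tray",cyl(P0,[.5366,.2072],.012,.035,.0215,.032))
for a,s in((im,"g2"),): cv2.imwrite(f"pics/{s}.png",cv2.resize(a[200:340,270:430,::-1],None,fx=4,fy=4))
E
```

```text
[ 0.50886198 -0.19903005  0.12567105] [-0.56959388  0.10017887 -2.41428187]
socket held (np.int64(205), array([ 0.5096, -0.1991]), np.float64(0.0009))
hub (np.int64(1015), array([ 0.5031, -0.2059]), np.float64(0.0144))
socket lifted (np.int64(143), array([0.5358, 0.2068]), np.float64(0.0013))
socket tray (np.int64(125), array([0.5372, 0.207 ]), np.float64(0.0017))
```

View pics/g2.png

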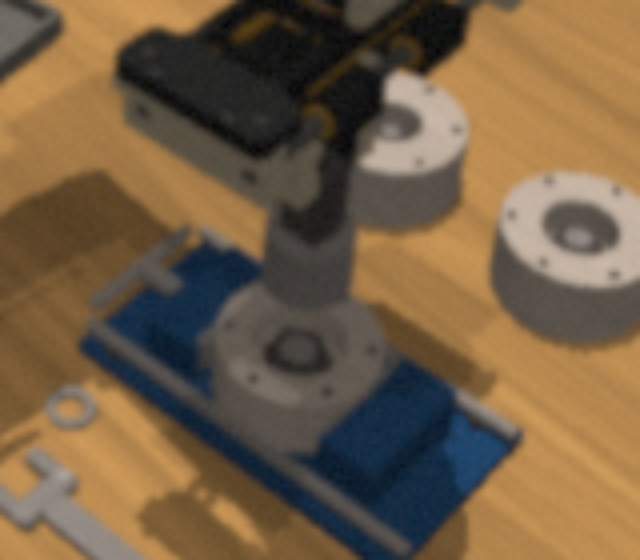

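The gripped socket hangs straight over the hub recess at about (300,350) in the crop. Y agrees at -199 mm from both views, and x lies between 507 and 510. I'll go down by feel.

```bash
cat >> h.py <<'E'
def down(x,y,z0,zmin,fmax=8,step=.0015,f0=0):
    """lower from z0 until zmin or an upward force of fmax over f0; returns commanded z, read pos, force"""
    z=z0
    while z>zmin:
        z-=step; robot.servo_line([x,y,z],speed=.03)
        f=robot.read_force()
        if f[2]-f0>fmax: break
    return round(z,4),robot.read_position().round(4),robot.read_force().round(1),robot.read_ft_torque().round(2)
E
python3 - <<'E'
from h import *
x,y=.5086,-.199
robot.servo_line([x,y,.088],speed=.1);robot.dwell(.2)
f0=robot.read_force()[2];print(f0,robot.read_position())
print(down(x,y,.088,.0605,f0=f0),robot.read_t())
E
```

```text
-2.6245266227375774 [ 0.50918508 -0.19908337  0.08880235]
(0.0595, array([ 0.5088, -0.1992,  0.0601]), array([-1.6,  0.1,  4.5]), array([0.19, 0.5 , 0.01])) 13.7417
```

The socket went straight down to TCP z = 0.0601, which is the rim at 22 mm, and touched the floor there. I'll press gently and check that it's seated.

```bash
python3 - <<'E'
from h import *
x,y=.5086,-.199
for z in(.0590,.0583):
    robot.servo_line([x,y,z],speed=.02);robot.dwell(.2);print(robot.read_position().round(4),robot.read_force().round(1),robot.read_ft_torque().round(2),robot.read_grip_width()*88)
im,d=robot.grab_frame("side");t,_=robot.grab_frame("top")
a=cv2.resize(im[200:340,270:430,::-1],(480,420));b=cv2.resize(t[185:290,165:275,::-1],(320,305));b=cv2.copyMakeBorder(b,0,115,0,0,0)
cv2.imwrite("pics/g3.png",np.hstack([a,b]))
P=cloud("side",d); m=(np.linalg.norm(P[...,:2]-[x,y],axis=2)<.025)&(P[...,2]>.0475)&(P[...,2]<.075)
hsv=P[m];print(np.percentile(hsv[:,2],[5,50,95]),robot.read_t())
E
```

```text
[ 0.5089 -0.1993  0.06  ] [-3.4  0.2  8.9] [0.2  0.99 0.03] 21.990957715771536
[ 0.5092 -0.1995  0.06  ] [-4.1  1.2 13.7] [0.37 1.61 0.02] 21.903492865169195
[0.04898272 0.05455603 0.07149489] 14.7417
```

View pics/g3.png

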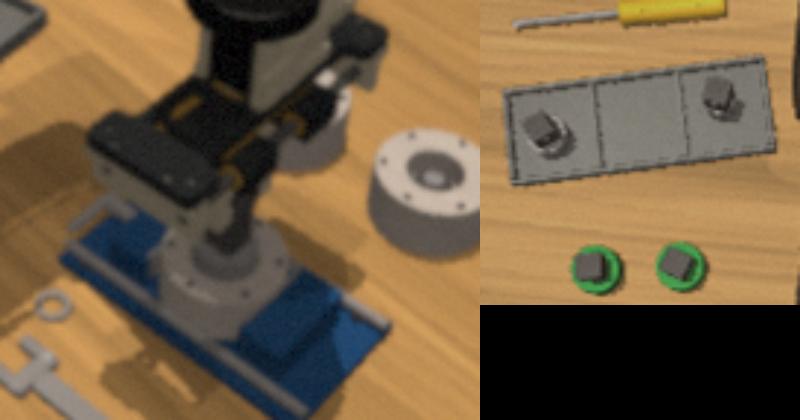

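The socket stands about 12 mm proud of the hub top and stops firmly, so it's fully home, and the other two sockets are upright in the tray. I'll ease the press and hand in.

```bash
python3 - <<'E'
from h import *
for x in(.5086,.5080):
    robot.servo_line([x,-.199,.0594],speed=.02);robot.dwell(.3);print(robot.read_position().round(4),robot.read_force().round(1),robot.read_ft_torque().round(2),robot.read_grip_width()*88,robot.read_tcp_rot()[:,2].round(4))
print(robot.read_t());print(robot.job_done())
E
```

```text
[ 0.5089 -0.1992  0.06  ] [-2.9  0.4  7.1] [0.16 0.82 0.07] 22.075082670545118 [ 6.e-04 -5.e-04 -1.e+00]
[ 0.5086 -0.1992  0.06  ] [-0.8  0.4  6.8] [ 0.2   0.29 -0.01] 21.679200687719007 [ 1.2e-03 -4.0e-04 -1.0e+00]
15.8417
the job is handed in; nothing more can be done
None
```

I put the large socket (the 30 mm nut is in the clamp) over the nut until it stopped firmly at the recess floor, and handed the job in at 15.8 s still gripping it, with the other two sockets upright in the tray.

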